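# Seat a tube rotor in the mixer drive

### The job

Lift the tube rotor out of its blue stand by its orange grip and push its keyed shaft into the metal hub on top of the white mixer drive: turn it until the key slips into the hub's notch, then keep pushing against the spring inside until the disc sits down on the hub's rim. Finish while still gripping the orange grip and holding the rotor pressed fully home, because the spring lifts it again when you let go. Leave the other things on the bench standing where they are.

Things in the scene. Friction and masses are not known exactly. Their poses are not given: they have to be found in the camera images.
- rotor_grip (a point): Centre (half-way up) of the rotor's orange grip: a block 44 long (own x), 24 wide (own y), 34 tall; grip it across the 24. Rotor: one loose rigid part, about 0.25 kg, z up: grip, 16 of stem (16 in diameter), disc, shaft. Disc underside is 43 below this point, shaft foot 87 below. White lines on grip and disc point along own +x, the key's side. Sizes in mm.
- rotor_disc (a point): Centre of the underside of the rotor's grey disc, 100 in diameter, 10 thick; eight capped tubes around its edge stand 7 above it and hang to 26 below. From here a steel shaft 22 in diameter runs 44 down; its last 6 taper to 13 in diameter. Sizes in mm.
- rotor_key (a point): Lower outer end of the brass key on the shaft's +x side: 8 wide, out to 19 from the axis, from the disc down to 16 above the shaft's foot. So the lowest 16 of the shaft are a plain round pilot that enters the hub at any turn. Sizes in mm.
- hub_mouth (a point): Centre of the mouth of the fixed metal hub, at its flat rim, 120 above the table. Collar 52 outside, bore 24. One notch, 12 wide and 35 deep, cut through the wall from the rim, takes the key. These axes are the housing's, NOT the notch's: the notch points up to 0.6 rad either side of this +x (seen from above), new each time. Key resting on the rim: grip centre 71 above here; fully home: 43. Sizes in mm.
- ejector (a joint): Spring plunger inside the hub's bore, 0 when up, grows as the shaft's foot presses it down (m). The foot meets it when the disc is still 10 mm above the rim; it pushes up with 5 N there and 9 N at 0.010, when the disc lies on the rim. It lifts the rotor again if let go.
- drive: White mixer drive that carries the hub, fixed: housing 210 (own x) x 170 x 60 tall, origin at the centre of its underside, z up. The hub stands 15 towards its +x from the middle. Sizes in mm.
- stand: Blue round parking stand, fixed, 60 tall, 62 outside diameter, bore 43 right through; origin at the centre of its underside, z up. At the start the rotor's disc rests on its rim, shaft and key hanging in the bore, the key up to 0.6 rad either side of world +x. Sizes in mm.
- bottle_a: Clear bottle with blue cap, diameter 68, 140 tall; bystander, origin at its underside. Sizes in mm.
- bottle_b: Amber bottle with blue cap, diameter 68, 140 tall; bystander, origin at its underside. Sizes in mm.
- tip_box: Blue box of yellow pipette tips, 85 x 120 x 51 tall; bystander, origin at its underside. Sizes in mm.
- marker: White and blue marker pen lying flat, 125 long along its x, 13 thick; bystander, origin at its underside. Sizes in mm.
- timer: White square bench timer, 55 x 55 x 22 tall; bystander, origin at its underside. Sizes in mm.
- beaker: Small glass beaker, diameter 66, 85 tall; bystander, origin at its underside. Sizes in mm.
- glove_box: White carton of gloves, 230 (own x) x 120 x 75 tall; bystander, origin at its underside. Sizes in mm.

How it is judged:
On the way, in this order (a step that is already met when the one before it is completed fails the run):
1. the rotor is lifted clear of its stand (height (world z) of rotor_grip above 0.15 m), for 0.1 s.
2. the key has slipped into the notch (horizontal distance between rotor_grip and hub_mouth below 0.006 m and z of rotor_grip in the frame of hub_mouth below 0.065 m), for 0.1 s.
At the end, for the whole second after the job is handed in: The robot still grips the rotor (over 2 N) and holds it pressed home against the spring: disc within 2.5 mm of the hub's rim, axis within 5 mm of the hub's and within 0.07 rad of upright (z of rotor_grip in the frame of hub_mouth below 0.0455 m and horizontal distance between rotor_grip and hub_mouth below 0.005 m and angle between rotor_grip's own z axis and vertical below 0.07 rad and contact force between the fingers and rotor above 2 N); the arm keeps its last pose, push and grip.
It fails at once if a bystander is pushed more than 4 cm or tipped (distance of any of bottle_a, bottle_b, tip_box, marker, timer, beaker, glove_box from where it was at the start of the episode above 0.04 m or angle between any of bottle_a, bottle_b, beaker's own z axis and vertical above 0.5 rad).
It also fails if it takes over 54 s, if anything falls off the work surface, if the arm or the gripper's body presses on something with over 40 N, if the wrist force passes 120 N, or if a joint passes its speed limit or range.

### The arm

A 7-joint arm with a two-finger parallel gripper is mounted at the origin on the work surface. World frame = base frame: x ahead of the robot, y to its left, z up, the work surface at z = 0. Lengths are in m, angles in rad, forces in N, time in s.
With the tool pointing down it reaches from about 0.4 to 0.875 m from the base axis. Payload 19.3 kg.
Tool frame: the origin (TCP) lies between the finger pads; the fingertips stand ahead of it and the grasp point (between the pads) lies 8 mm behind it (bot.tip_extent is the x of the fingertips in the tool frame, in m); x points along the fingers, y is the direction in which the jaws open and shut, and the axes are right-handed (so a half turn about x gives the same grasp; the last joint's range is limited). The gripper opens to 85 mm and grips with 20 to 120 N. Pads are 22 mm wide; open, the fingers measure 114 mm over their backs; the gripper's body (76 mm by 85 mm) begins 54 mm behind the grasp point. The pads swing forward as they close: fully open they stand 13 mm farther back than shut.
Start: joints at [1.053, 0.521, -0.036, 1.599, 0.021, 1.021, -0.113], TCP at [0.271, -0.563, 0.242] pointing down, gripper open.
Joint ranges: [-2.91, 2.91], [-0.3, 2.13], [-1.5, 1.42], [0.17, 2.43], [-1.26, 4.41], [0.16, 1.93], [-2.52, 2.52]. Speed limits (rad/s): [1.89, 1.89, 2.39, 2.39, 3.01, 3.01, 3.01].

### API

Orientations are given as [roll, pitch, yaw] about the fixed x, y, z axes, in that order (R = Rz(yaw) Ry(pitch) Rx(roll)).
In Python, from workcell import observe, grab_frame, camera_info, bot, nets gives the robot as it stands.
- The arm moves only by the tool jog_arm, never from a script. Its argument "commands" is a list of rows, each a list of 6 numbers: the shift along the tool's x, y, z in mm, then the turn, a rotation vector about the tool's x, y, z in rad. A call has 1 to 20 rows; each row shifts and turns the pose as measured when the row begins, along the tool's axes as they then stand; what a row does not reach is not made up. A row lasts 1/10 s, in which the tool goes at most 50 mm and 8.59 degrees, less where a joint would pass 70% of its speed; a pose out of reach is approached as far as the arm can. A call is refused whole if a number of a shift passes 50 or a number of a turn 0.15, either way. A call with a gripper value outside its range is refused whole. "gripper" is the closure in counts, from 0 (fully open) to 255 (shut), set as the call begins (left out, the last holds). The fingers move at their own pace and stop on an object; "newtons" is the grip in N (left out, the last holds). Time passes only in rows, so rows that do not move let the fingers close. It gives the time, the measured TCP pose, the force and the opening at its end, in the units of the state.
- observe(): the state, without advancing time (a new reading comes with each control period).
- grab_frame(name): name is "scene" or "top"; returns the picture (384x512x3 uint8, red, green, blue); there is no depth.
- camera_info(name): a dict with "fov_y" (degrees; the focal length in pixels is half the picture's height over the tangent of half this angle, whatever the lens; pixels are square), "cx", "cy" (the principal point, pixels), "distortion" ([k1, k2, p1, p2, k3] as OpenCV has them; the pictures are not rectified), "R" (3x3) and "t" (3): a world point X has camera coordinates R X + t. Camera axes: x right, y down, z forward; pixel columns grow to the right and rows downward; lengths in m; the calibration is good to about 2 mm. A picture is of the moment at which its call begins. camera_info takes no time and is no camera call.
- bot.job_done(): hands the job in, once; it reports no verdict.
Trained networks look in the newest picture that a camera, given by its name, has taken for a name from the list of things; names that differ only in an ending like _2 or _b are one class to them, and where a whole thing is asked for, a point or a joint stands for the part that bears it (a point fixed in the world has none). Each returns a list of dicts, best first, with "p" (0 to 1); they miss things now and then, are a little off and sometimes report something else, mostly with a low value. They report only what shows in the picture. A call takes as long as a camera call.
- nets.find_in(camera, name): "rect" ([left, top, right, bottom] in pixels, round what is visible of it).
- nets.silhouettes(camera, name): "mask" (384x512 bool, what is visible of it) and "rect" ([left, top, right, bottom] in pixels, round what is visible of it).
- nets.pinpoint(camera, name): "location" ([column, row] in pixels: a listed point, or the origin of a listed thing).
The state is a dict: "clock": time; "qpos": joint angles; "qd": joint speeds; "joint_efforts": joint torques, N m; "position": TCP position; "tool_rot": TCP orientation; "force": force on the tool from outside, world axes, zero at the start; "moment": the same for the moment, N m; "grip_width": finger opening in m.
Only numpy, scipy, OpenCV 4.12 (cv2) and the standard library are available. Lean on these libraries where they do the work, as an engineer would, in place of code of your own. Each camera call takes 0.05 s, during which the arm holds its last target.

## Working session

There is one attempt and no reset: what is moved stays moved. The work goes in short steps, Python scripts to look and compute and a tool call to move; the robot and the scene stay as the last step left them, time stands still between calls to the robot, and variables do not carry over. Pictures are saved under pics/ and viewed, and the job is handed in when it is done.

Besides the shell and the picture viewer there is one more tool, called after "Request:" by a JSON object that holds its "api" and its "payload". jog_arm: Moves the arm, as the interface text tells. Its arguments: {"type":"object","properties":{"commands":{"type":"array","items":{"type":"array","items":{"type":"number"}}},"gripper":{"type":"number"},"newtons":{"type":"number"}},"required":["commands"]}

```bash
ls; mkdir -p pics; python3 - <<'E'
from workcell import observe, grab_frame, camera_info, bot, nets
import cv2
s=observe();print(s)
for n in("scene","top"):
    print(n,camera_info(n))
    cv2.imwrite(f"pics/{n}0.png",grab_frame(n)[:,:,::-1])
print(bot.tip_extent)
for n in("scene","top"):
    for k in("rotor_grip","rotor_key","rotor_disc","hub_mouth","drive","stand"):
        print(n,k,[(d["p"],d["location"]) for d in nets.pinpoint(n,k)][:2])
print(observe()["clock"])
E
```

```text
pics
{'clock': 0.0, 'qpos': array([ 1.05280343,  0.52202347, -0.03630165,  1.59999667,  0.02122359,
        1.02113572, -0.11278948]), 'qd': array([-0.00026424,  0.00036727, -0.0005366 , -0.00020745, -0.00033519,
       -0.00026515,  0.00105528]), 'joint_efforts': array([ 1.16506151e-03, -9.27100325e+01,  1.98107913e+00, -3.69940495e+01,
        1.80669461e-02,  8.10855185e-03, -2.94553467e-05]), 'position': array([ 0.27041383, -0.56310334,  0.2417242 ]), 'tool_rot': array([-1.47018003,  1.56961846,  2.11919587]), 'force': array([0.61968315, 0.17455047, 0.68983531]), 'moment': array([-0.04641626,  0.0467558 , -0.01935849]), 'grip_width': 0.08510103780636157}
scene {'fov_y': 44.33143884070465, 'cx': 259.62533928142386, 'cy': 186.56685860466578, 'distortion': array([0.06671891, 0.        , 0.        , 0.        , 0.        ]), 'R': array([[-0.66444412,  0.74717392,  0.01565679],
       [ 0.57598605,  0.5253349 , -0.62630927],
       [-0.47618702, -0.40712942, -0.77941745]]), 't': array([ 0.44283451, -0.31683959,  1.97616686])}
top {'fov_y': 43.45797275812015, 'cx': 255.2027727032886, 'cy': 192.7178368109869, 'distortion': array([-0.10751761,  0.        ,  0.        ,  0.        ,  0.        ]), 'R': array([[-0.00660346, -0.99996485,  0.00516618],
       [-0.99737164,  0.00621339, -0.07218869],
       [ 0.07215406, -0.00562929, -0.99737761]]), 't': array([-0.03405939,  0.64502909,  1.41331327])}
0.011
scene rotor_grip [(0.86, [227.5, 134.3])]
scene rotor_key [(0.97, [226.6, 152.2])]
scene rotor_disc [(0.98, [226.6, 143.5])]
scene hub_mouth [(0.74, [318.8, 193.9])]
scene drive []
scene stand [(0.6, [230.7, 154.9])]
top rotor_grip [(0.56, [334.5, 219.4])]
top rotor_key [(0.25, [212.8, 144.9])]
top rotor_disc [(0.96, [334.5, 219.3])]
top hub_mouth [(0.78, [179.1, 213.5])]
top drive [(0.93, [185.2, 222.0])]
top stand []
0.7
```

```bash
python3 - <<'E'
import cv2
a=cv2.imread("pics/scene0.png");b=cv2.imread("pics/top0.png")
cv2.imwrite("pics/s1.png",cv2.resize(a,(800,600),interpolation=cv2.INTER_CUBIC))
cv2.imwrite("pics/t1.png",cv2.resize(b,(800,600),interpolation=cv2.INTER_CUBIC))
def crop(im,x0,y0,w,h,f,n): cv2.imwrite(n,cv2.resize(im[y0:y0+h,x0:x0+w],None,fx=f,fy=f,interpolation=cv2.INTER_CUBIC))
crop(b,290,180,90,75,8,"pics/tr.png")
crop(b,135,170,90,75,8,"pics/th.png")
crop(a,280,150,90,75,8,"pics/sh.png")
crop(a,185,100,90,75,8,"pics/sr.png")
E
```

```text
(no output)
```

View pics/s1.png

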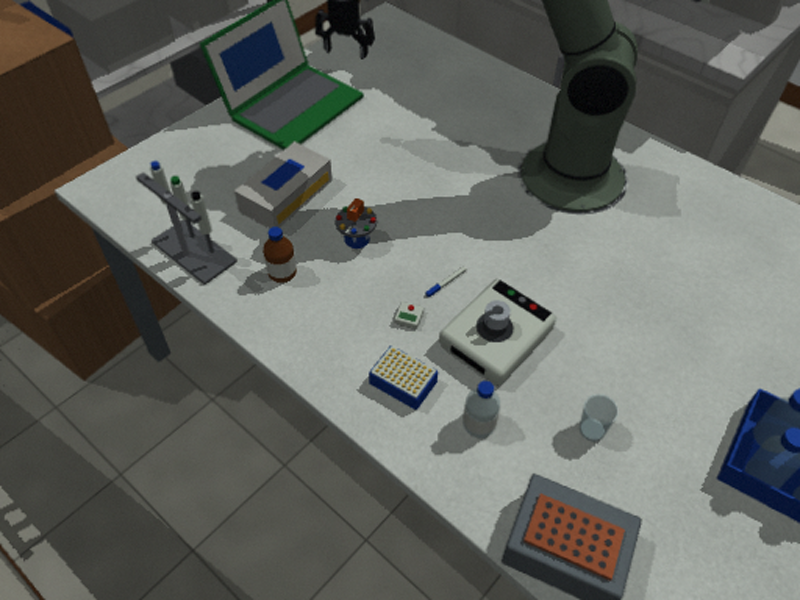

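View pics/t1.png

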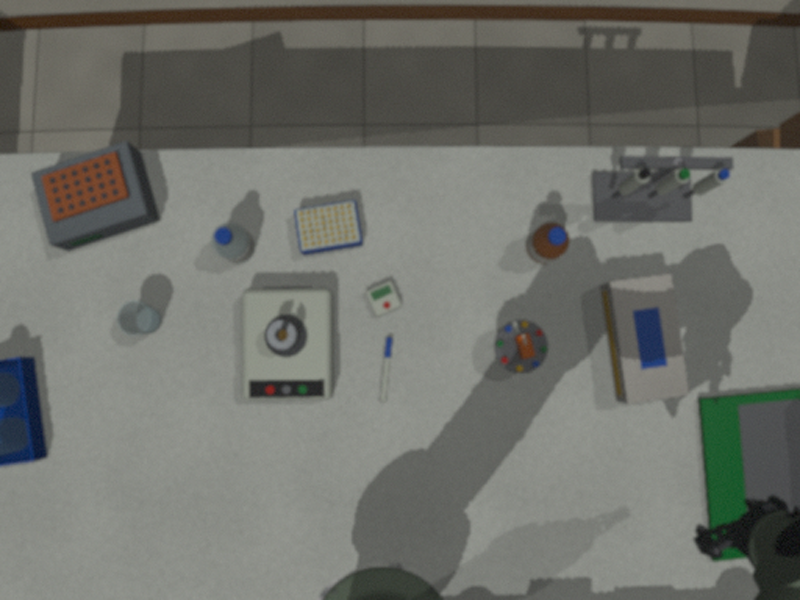

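View pics/tr.png

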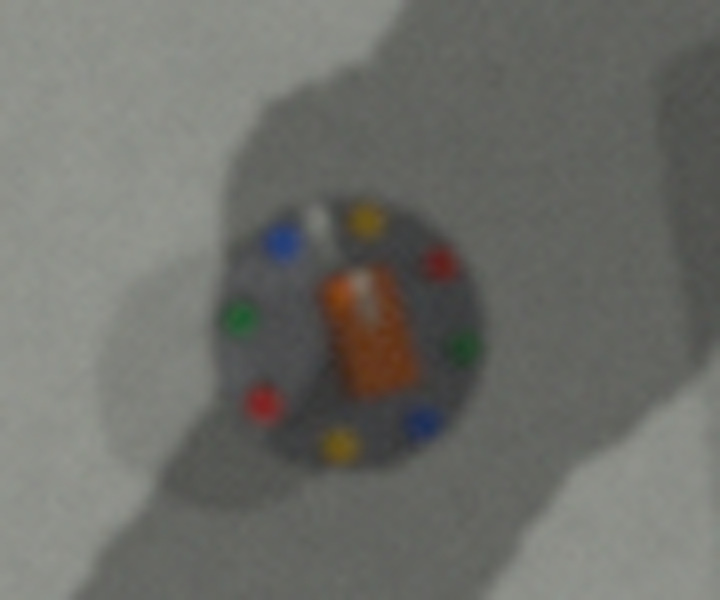

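View pics/th.png

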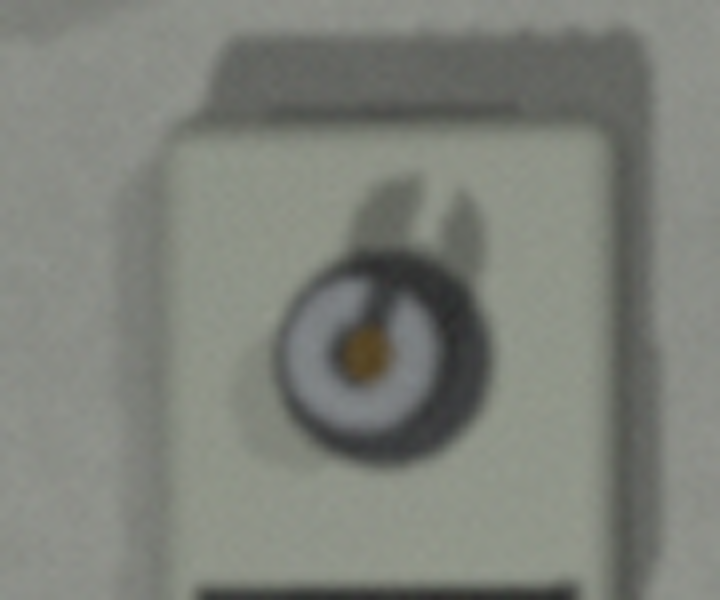

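View pics/sh.png

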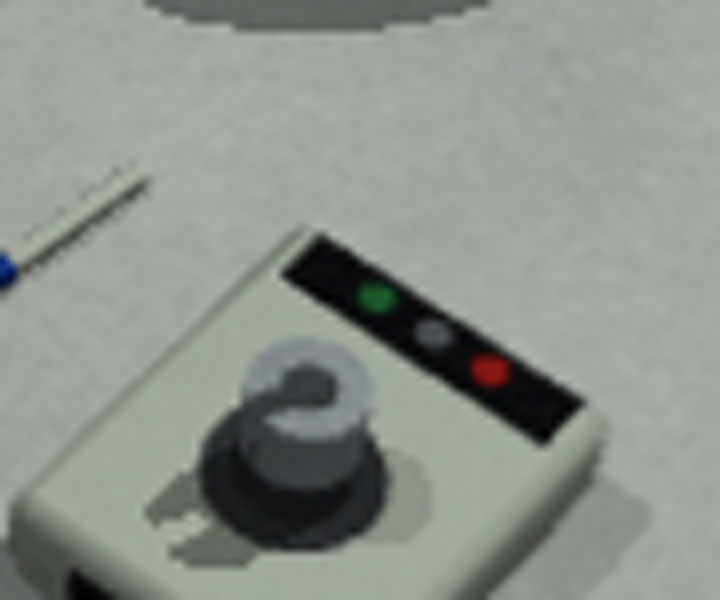

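View pics/sr.png

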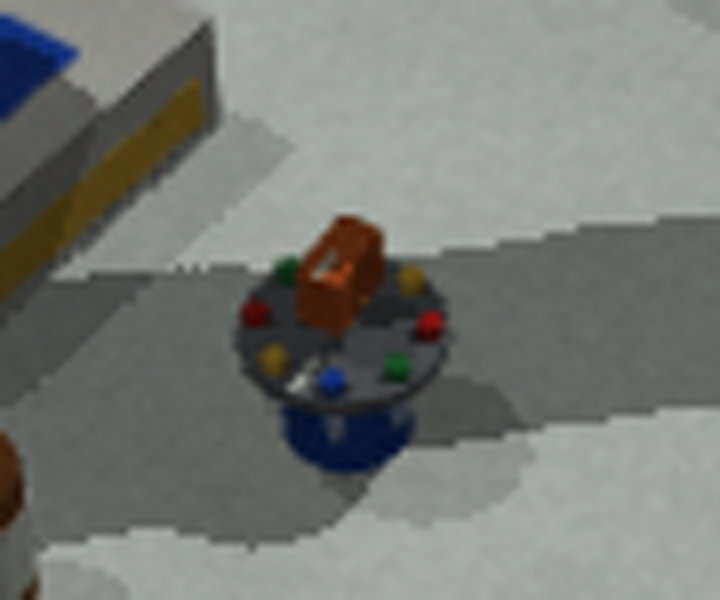

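```bash
cat > h.py <<'E'
import numpy as np,cv2
from workcell import camera_info
def K(c):
    i=camera_info(c);f=192/np.tan(np.radians(i["fov_y"]/2))
    return np.array([[f,0,i["cx"]],[0,f,i["cy"]],[0,0,1]]),np.array(i["distortion"]),np.array(i["R"]),np.array(i["t"])
def ray(c,uv,z):
    k,d,R,t=K(c);uv=np.atleast_2d(np.array(uv,float))
    n=cv2.undistortPoints(uv[:,None],k,d)[:,0]
    dirs=np.c_[n,np.ones(len(n))]@R
    o=-R.T@t
    return o+dirs*((z-o[2])/dirs[:,2])[:,None]
def proj(c,X):
    k,d,R,t=K(c);return cv2.projectPoints(np.atleast_2d(X).astype(float),cv2.Rodrigues(R)[0],t,k,d)[0][:,0]
def cr(p,x0,y0,f=8): return (np.atleast_2d(np.array(p,float))+.5)/f-.5+[x0,y0]
E
python3 - <<'E'
from h import *
np.set_printoptions(precision=4,suppress=True)
caps=cr([(282,243),(240,318),(265,404),(341,446),(424,423),(463,348),(441,264),(367,221)],290,180)
P=ray("top",caps,.077);c=P.mean(0);print("caps top",c,np.linalg.norm(P-c,axis=1))
a=np.degrees(np.arctan2(P[:,1]-c[1],P[:,0]-c[0]));print(a)
r=((a-22.5+22.5)%45)-0;print(a%45)
g=ray("top",cr([(320,280),(390,262),(420,383),(352,400)],290,180),.120)
print("grip top",g.mean(0),"front",g[:2].mean(0),"back",g[2:].mean(0)); d=g[:2].mean(0)-g[2:].mean(0);print(np.linalg.norm(d),np.arctan2(d[1],d[0]))
caps=cr([(256,313),(274,360),(332,382),(397,366),(430,325),(412,280),(289,271)],185,100)
P=ray("scene",caps,.077);
A=np.c_[2*P[:,:2],np.ones(7)];s=np.linalg.lstsq(A,(P[:,:2]**2).sum(1),rcond=None)[0];print("scene caps",s[:2],np.sqrt(s[2]+s[0]**2+s[1]**2));c=s
print((np.degrees(np.arctan2(P[:,1]-c[1],P[:,0]-c[0])))%45)
# line on disc
h=ray("top",cr([(363,354),(383,290),(390,275)],135,170),.120);print("hub top",h)
for k in (1,2):
  d=h[k]-h[0];print("notch",np.arctan2(d[1],d[0]),np.linalg.norm(d))
h=ray("scene",cr([(307,388),(262,412)],280,150),.120);print("hub scene",h);d=h[1]-h[0];print(np.arctan2(d[1],d[0]))
# drive edges top surface z=.06
q=ray("top",cr([(170,140),(610,130)],135,170),.06);print(q)
E
```

```text
caps top [ 0.5575 -0.2626  0.077 ] [0.0411 0.0411 0.0407 0.0406 0.041  0.0401 0.0406 0.0407]
[  37.6038   81.852   127.932   172.9793 -142.1751  -98.0651  -52.6764
   -8.1172]
[37.6038 36.852  37.932  37.9793 37.8249 36.9349 37.3236 36.8828]
grip top [ 0.5576 -0.2615  0.12  ] front [ 0.5786 -0.2564  0.12  ] back [ 0.5367 -0.2666  0.12  ]
0.04315971600358381 0.23757966624484103
scene caps [ 0.5619 -0.2549] 0.040485417460793816
[37.6117 38.4588 37.2541 37.8119 36.6251 35.8322 37.4468]
hub top [[0.5804 0.1718 0.12  ]
 [0.6026 0.1649 0.12  ]
 [0.6078 0.1625 0.12  ]]
notch -0.3014548462632661 0.023254416740540997
notch -0.328064417524309 0.028955673624677655
hub scene [[0.5836 0.1773 0.12  ]
 [0.6057 0.1713 0.12  ]]
-0.2678108664375067
[[0.6605 0.252  0.06  ]
 [0.6631 0.0911 0.06  ]]
```

```bash
cat >> h.py <<'E'
from scipy.spatial.transform import Rotation as Ro
from workcell import observe
def st():
    s=observe();R=Ro.from_euler("xyz",s["tool_rot"]).as_matrix();return s,R
def go(target,phi):
    """tool-frame shift (mm) and rotvec to tool-down pose with tool y heading phi"""
    s,R=st();x=np.array([0,0,-1.]);y=np.array([np.cos(phi),np.sin(phi),0]);T=np.c_[x,y,np.cross(x,y)]
    return (R.T@(np.array(target)-s["position"])*1000),Ro.from_matrix(R.T@T).as_rotvec()
E
python3 - <<'E'
from h import *
np.set_printoptions(precision=4,suppress=True)
s,R=st();print(R);
print("heading y",np.arctan2(R[1,1],R[0,1]))
for a in(.258+np.pi/2,.258-np.pi/2): print(a,go([.559,-.260,.25],a))
print(ray("top",[[0,0]],0))
for n in ("bottle_b","glove_box"):
    from workcell import nets
    for d in nets.find_in("top",n)[:2]: r=d["rect"];print(n,d["p"],r,ray("top",[[r[0],r[1]],[r[2],r[3]]],.07))
E
```

```text
[[ 0.      0.4329 -0.9014]
 [-0.     -0.9014 -0.4329]
 [-1.      0.     -0.    ]]
heading y -1.1230434977899924
1.8287963267948966 (array([  -7.7036, -148.6195, -391.3116]), array([-2.9518,  0.0001, -0.    ]))
-1.3127963267948966 (array([  -7.7036, -148.6195, -391.3116]), array([ 0.1898, -0.    , -0.    ]))
[[1.2876 0.7973 0.    ]]
bottle_b 0.95 [137.4, 141.6, 162.3, 167.3] [[0.7936 0.3058 0.07  ]
 [0.7172 0.2315 0.07  ]]
bottle_b 0.81 [337.4, 141.2, 364.8, 165.2] [[ 0.7909 -0.2792  0.07  ]
 [ 0.7199 -0.3583  0.07  ]]
glove_box 0.67 [385.0, 177.1, 443.5, 259.9] [[ 0.6848 -0.4172  0.07  ]
 [ 0.4415 -0.5861  0.07  ]]
```

Request:
{"api": "jog_arm", "payload": {"commands": [[-3,-15,-39,0,0,0],[-3,-15,-39,0,0,0],[-2,-15,-39,0,0,0],[0,-15,-39,0,0,0],[0,-15,-39,0,0,0],[0,-15,-39,0,0,0],[0,-15,-39,0,0,0],[0,-15,-39,0,0,0],[0,-14,-39,0,0,0],[0,-14,-39,0.095,0,0],[0,0,0,0.095,0,0]], "gripper": 0, "newtons": 60}}

```text
clock: 1.9
position: [0.5684, -0.2505, 0.2502]
tool_rot: [2.353, 1.569, -0.539]
force: [0.2, 0.3, 0.3]
grip_width: 0.0854
```

```bash
python3 - <<'E'
from h import *
np.set_printoptions(precision=4,suppress=True)
s,R=st();print(s["clock"],s["position"],np.arctan2(R[1,1],R[0,1]),s["qpos"])
print(go([.559,-.260,.098],.258-np.pi/2))
E
```

```text
1.9 [ 0.5684 -0.2505  0.2502] -1.3215348829914713 [ 0.3681  0.507  -0.0714  1.6017  0.0407  1.0329 -1.0367]
(array([152.1888,   6.7816,  11.5859]), array([-0.0087, -0.001 , -0.0011]))
```

Request:
{"api": "jog_arm", "payload": {"commands": [[20,3,6,-0.009,0,0],[30,3,5,0,0,0],[30,1,1,0,0,0],[15,0,0,0,0,0],[5,0,0,0,0,0],[0,0,0,0,0,0],[0,0,0,0,0,0]]}}

```text
clock: 2.6
position: [0.561, -0.2584, 0.1483]
tool_rot: [2.517, 1.566, -0.366]
force: [-0.1, -0.1, 0.4]
grip_width: 0.0855
```

```bash
cat > look.py <<'E'
import sys
from h import *
from workcell import grab_frame
def look(tag,boxes):
    for n,(x0,y0,w,h,f) in boxes.items():
        im=grab_frame(n)[:,:,::-1].copy()
        cv2.imwrite(f"pics/{n}_{tag}_full.png",im)
        cv2.imwrite(f"pics/{n}_{tag}.png",cv2.resize(im[y0:y0+h,x0:x0+w],None,fx=f,fy=f,interpolation=cv2.INTER_CUBIC))
E
python3 - <<'E'
from look import *
np.set_printoptions(precision=4,suppress=True)
s,R=st();print(s["clock"],s["position"],np.arctan2(R[1,1],R[0,1]))
print(go([.559,-.260,.098],.258-np.pi/2))
look("a",{"scene":(175,70,100,75,8),"top":(280,170,100,75,8)})
E
```

```text
2.6 [ 0.561  -0.2584  0.1483] -1.312028008804187
(array([50.3056,  0.8787,  2.4995]), array([ 0.0008, -0.0037, -0.0027]))
```

View pics/scene_a.png

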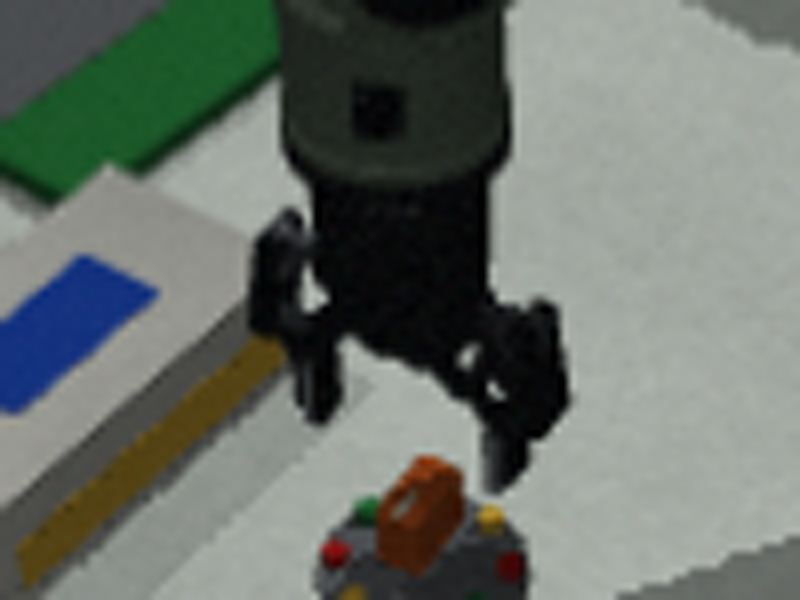

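View pics/top_a.png

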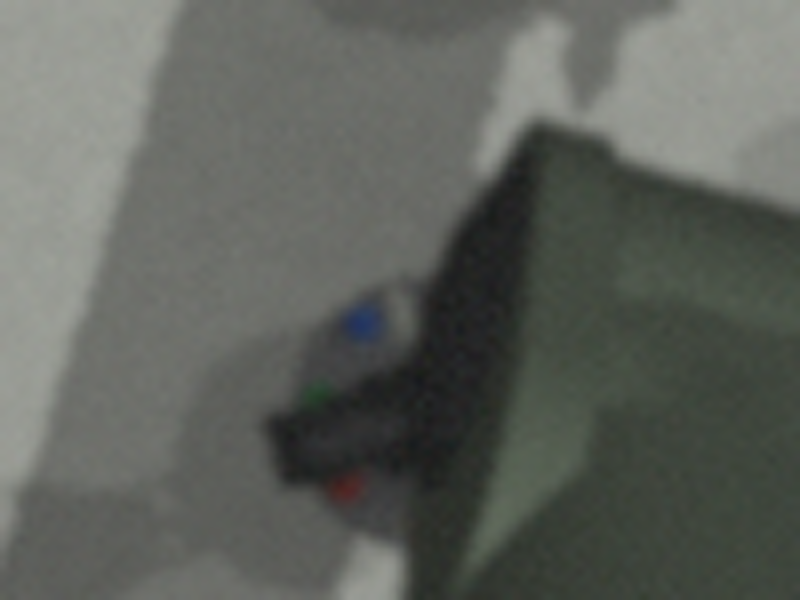

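```bash
python3 - <<'E'
from h import *
np.set_printoptions(precision=4,suppress=True)
s,R=st();p=s["position"]
for dz in(.011,.0,-.01):
  for sgn in(1,-1):
    q=p+R[:,1]*sgn*.0425-[0,0,dz]
    print(dz,sgn,(proj("scene",q)-[175,70]+.5)*8-.5)
print((proj("top",p+R[:,1]*-.057)-[280,170]+.5)*8-.5)
E
```

```text
0.011 1 [[331.3159 428.3437]]
0.011 -1 [[495.6745 490.4011]]
0.0 1 [[329.9138 410.532 ]]
0.0 -1 [[495.1063 472.6863]]
-0.01 1 [[328.6258 394.1796]]
-0.01 -1 [[494.5843 456.4213]]
[[295.2302 444.2371]]
```

Request:
{"api": "jog_arm", "payload": {"commands": [[25,0,1,0,-0.003,-0.003],[18,0,0,0,0,0],[6,0,0,0,0,0],[0,0,0,0,0,0],[0,0,0,0,0,0]]}}

```text
clock: 3.2
position: [0.5628, -0.2598, 0.103]
tool_rot: [2.608, 1.563, -0.275]
force: [0.2, 0.7, -0.1]
grip_width: 0.0856
```

```bash
python3 - <<'E'
from look import *
np.set_printoptions(precision=4,suppress=True)
s,R=st();print(s["clock"],s["position"],np.arctan2(R[1,1],R[0,1]),s["force"])
print(go([.559,-.260,.098],.258-np.pi/2))
look("b",{"scene":(190,85,80,60,10)})
E
```

```text
3.2 [ 0.5628 -0.2598  0.103 ] -1.3122877790472491 [ 0.1675  0.6958 -0.0669]
(array([ 4.9721, -0.7651,  3.779 ]), array([ 0.0005, -0.0069, -0.0041]))
```

View pics/scene_b.png

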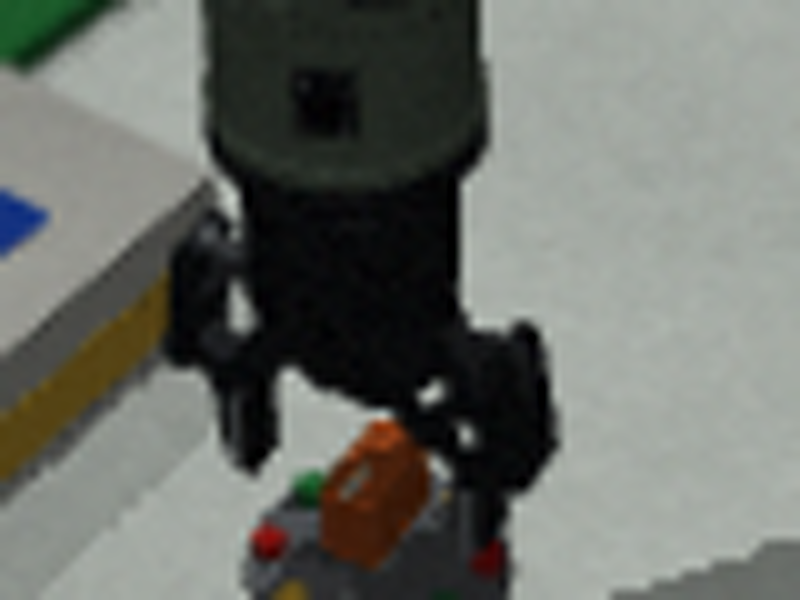

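Request:
{"api": "jog_arm", "payload": {"commands": [[4,-1,3,0,-0.007,-0.004],[1,0,1,0,0,0],[0,0,0,0,0,0]]}}

```text
clock: 3.55
position: [0.5591, -0.2602, 0.0994]
tool_rot: [2.329, 1.569, -0.554]
force: [0.4, -0.1, -0.1]
grip_width: 0.0858
```

```bash
python3 - <<'E'
from look import *
np.set_printoptions(precision=4,suppress=True)
s,R=st();print(s["clock"],s["position"],np.arctan2(R[1,1],R[0,1]),s["force"])
print(go([.559,-.260,.098],.258-np.pi/2))
E
```

```text
3.55 [ 0.5591 -0.2602  0.0994] -1.3123491847310913 [ 0.3753 -0.1459 -0.0787]
(array([ 1.4494, -0.2338,  0.0557]), array([ 0.0004, -0.0013, -0.0013]))
```

Request:
{"api": "jog_arm", "payload": {"commands": [[1,0,0,0,0,0],[0,0,0,0,0,0],[0,0,0,0,0,0],[0,0,0,0,0,0],[0,0,0,0,0,0],[0,0,0,0,0,0],[0,0,0,0,0,0],[0,0,0,0,0,0],[0,0,0,0,0,0],[0,0,0,0,0,0]], "gripper": 255, "newtons": 80}}

```text
clock: 4.55
position: [0.5593, -0.2604, 0.0989]
tool_rot: [2.376, 1.568, -0.508]
force: [-0.5, -0.1, 0.9]
grip_width: 0.0226
```

```bash
python3 - <<'E'
from look import *
np.set_printoptions(precision=4,suppress=True)
s,R=st();print(s["clock"],s["position"],np.arctan2(R[1,1],R[0,1]),s["force"],s["moment"],s["grip_width"])
print(go([.559,-.260,.098],.258-np.pi/2))
look("c",{"scene":(190,85,80,60,10)})
E
```

```text
4.55 [ 0.5593 -0.2604  0.0989] -1.312444331917204 [-0.5308 -0.1448  0.9329] [0.0795 0.057  0.0631] 0.022634558276532508
(array([ 0.8939, -0.4427,  0.2284]), array([ 0.0004, -0.0018, -0.0017]))
```

View pics/scene_c.png

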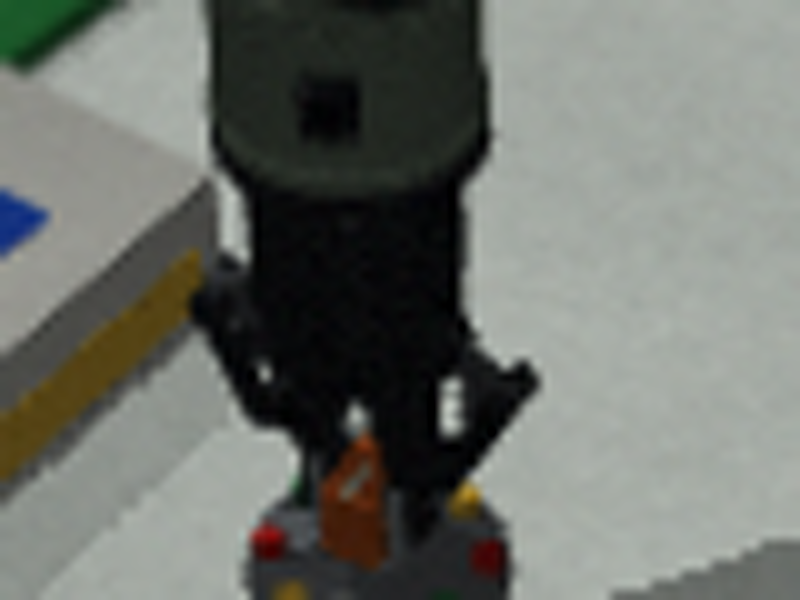

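Request:
{"api": "jog_arm", "payload": {"commands": [[-10,0,0,0,0,0],[-30,0,0,0,0,0],[-40,0,0,0,0,0],[-40,0,0,0,0,0],[-25,0,0,0,0,0],[0,0,0,0,0,0],[0,0,0,0,0,0]]}}

```text
clock: 5.3
position: [0.5575, -0.2593, 0.251]
tool_rot: [-0.699, 1.57, 2.702]
force: [-0.9, 0.5, -3.7]
grip_width: 0.0233
```

```bash
python3 - <<'E'
from look import *
np.set_printoptions(precision=4,suppress=True)
s,R=st();print(s["clock"],s["position"],np.arctan2(R[1,1],R[0,1]),s["force"],s["moment"],s["grip_width"])
print(go([.5816,.173,.24],-.30-np.pi/2))
look("d",{"scene":(170,40,100,75,8)})
E
```

```text
5.3 [ 0.5575 -0.2593  0.251 ] -1.311984635065508 [-0.8566  0.4555 -3.7095] [-0.0045 -0.0411 -0.0157] 0.023339182271241928
(array([  11.0787, -411.7598, -133.9276]), array([0.5588, 0.0007, 0.0003]))
```

View pics/scene_d.png

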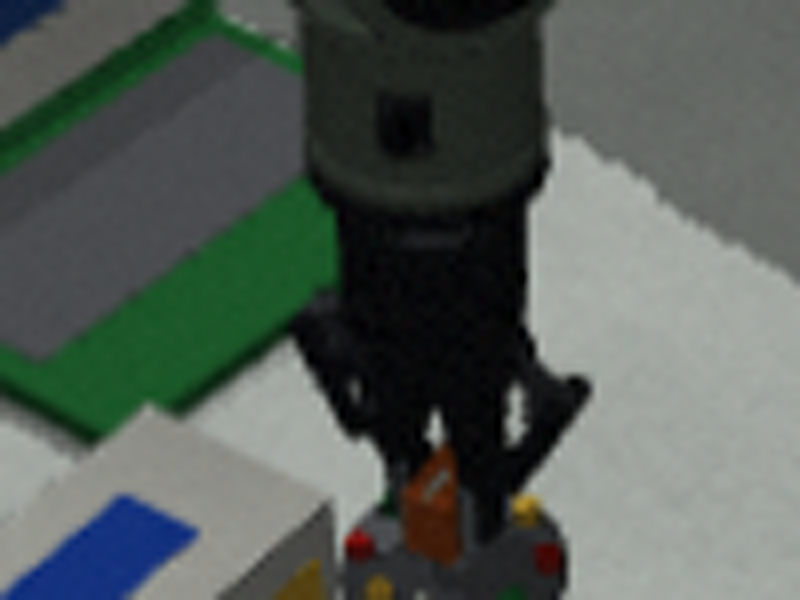

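Request:
{"api": "jog_arm", "payload": {"commands": [[0,-20,-7,0,0,0],[0,-35,-11,0,0,0],[0,-36,-12,0,0,0],[0,-36,-12,0,0,0],[0,-36,-12,0,0,0],[0,-36,-12,0,0,0],[0,-36,-12,0,0,0],[0,-36,-12,0,0,0],[0,-36,-12,0,0,0],[0,-35,-11,0,0,0],[0,-30,-10,0,0,0],[0,-20,-6,0,0,0],[0,0,0,0.14,0,0],[0,0,0,0.14,0,0],[0,0,0,0.14,0,0],[0,0,0,0.12,0,0],[0,0,0,0,0,0],[0,0,0,0,0,0]]}}

```text
clock: 7.15
position: [0.5714, 0.169, 0.2251]
tool_rot: [0.413, 1.532, -3.025]
force: [0.4, 0.6, -3.1]
grip_width: 0.0232
```

```bash
python3 - <<'E'
from look import *
np.set_printoptions(precision=4,suppress=True)
s,R=st();print(s["clock"],s["position"],np.arctan2(R[1,1],R[0,1]),s["force"],s["moment"],s["grip_width"])
print(go([.5816,.173,.225],-.30-np.pi/2))
look("e",{"scene":(270,100,100,75,8)})
E
```

```text
7.15 [0.5714 0.169  0.2251] -1.8670509558306005 [ 0.3947  0.6004 -3.0723] [ 0.0253 -0.0942  0.0249] 0.023164118695642628
(array([-0.323 , -6.8472, -8.5886]), array([ 0.0035,  0.0356, -0.0157]))
```

View pics/scene_e.png

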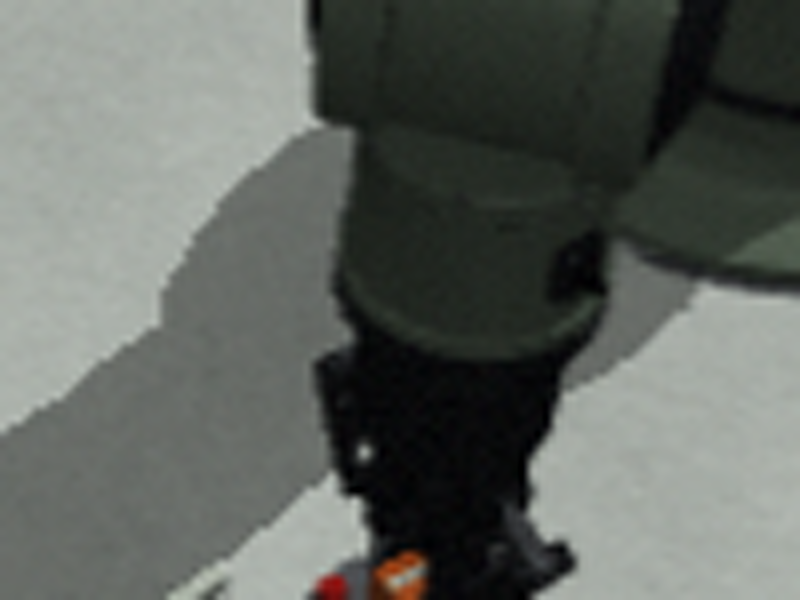

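Tool is tilted about 0.04 rad; I correct tilt and lateral position.

Request:
{"api": "jog_arm", "payload": {"commands": [[0,-4,-5,0,0.036,-0.016],[0,-3,-4,0,0,0],[0,0,0,0,0,0],[0,0,0,0,0,0]]}}

```text
clock: 7.6
position: [0.5821, 0.1725, 0.2238]
tool_rot: [0.392, 1.569, -3.039]
force: [-0.7, -0.2, -2.3]
grip_width: 0.0231
```

```bash
python3 - <<'E'
from look import *
np.set_printoptions(precision=4,suppress=True)
s,R=st();print(s["clock"],s["position"],np.arctan2(R[1,1],R[0,1]),s["force"],s["moment"],s["grip_width"])
print(go([.5816,.173,.225],-.30-np.pi/2))
look("f",{"scene":(270,140,100,75,8),"top":(130,165,100,75,8)})
E
```

```text
7.6 [0.5821 0.1725 0.2238] -1.8599666945048574 [-0.6903 -0.1565 -2.3384] [-0.0115  0.0174  0.0301] 0.02306470624943505
(array([-1.1805, -0.3478,  0.6494]), array([ 0.0108,  0.0019, -0.0008]))
```

View pics/scene_f.png

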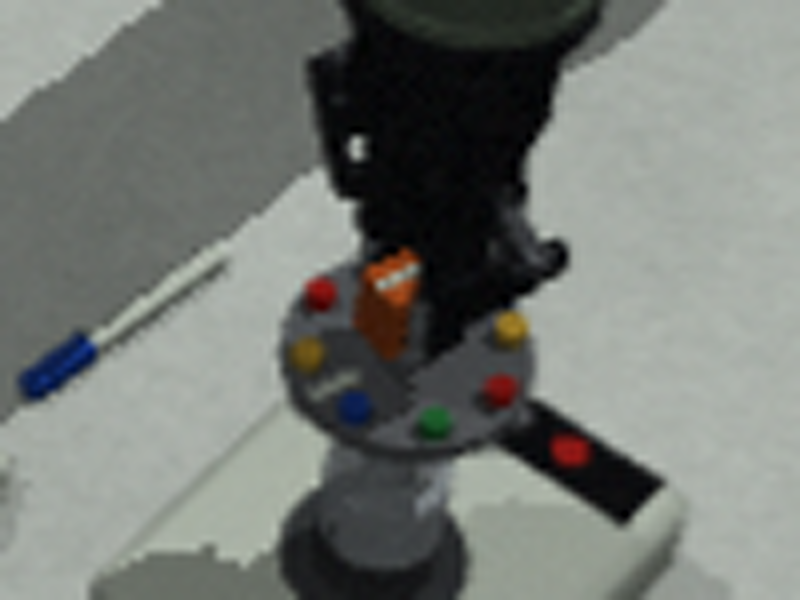

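View pics/top_f.png

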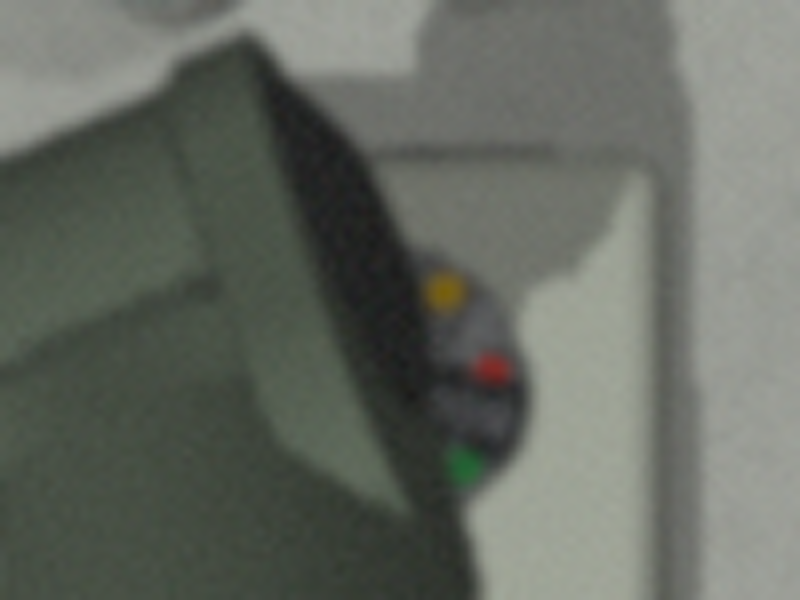

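```bash
python3 - <<'E'
from h import *
from scipy.optimize import least_squares
np.set_printoptions(precision=4,suppress=True)
def fit(cam,pts,off,z,base):
    uv=cr(pts,*off)
    ks=np.arange(len(pts)) if base is None else np.array(base)
    def model(p):
        a=p[2]+np.pi/8+ks*np.pi/4   # ccw from key
        return np.c_[p[0]+.0408*np.cos(a),p[1]+.0408*np.sin(a),np.full(len(a),z)]
    r=least_squares(lambda p:(proj(cam,model(p))-uv).ravel(),[.57,.0,0.])
    return r.x,np.sqrt((r.fun**2).mean())
# caps order ccw from key: blue(0),green1,red2,yellow3,blue4,green5,red6,yellow7 (in top view)
print("top0",fit("top",[(282,243),(240,318),(265,404),(341,446),(424,423),(463,348),(441,264),(367,221)],(290,180),.077,range(8)))
print("scene0",fit("scene",[(332,382),(397,366),(430,325),(412,280),(289,271),(256,313),(274,360)],(185,100),.077,[0,1,2,3,5,6,7]))
zz=.2238+.0041-.026
print("scene_f",fit("scene",[(354,408),(434,423),(500,390),(511,328),(321,293),(308,353)],(270,140),zz,[0,1,2,3,6,7]))
print("top_f",fit("top",[(445,292),(491,369),(464,467)],(130,165),zz,[7,6,5]))
E
```

```text
top0 (array([ 0.5575, -0.2626,  0.2604]), np.float64(0.11144166757046087))
scene0 (array([ 0.5619, -0.2546,  0.2565]), np.float64(0.0953920700503275))
scene_f (array([ 0.5843,  0.1773, -0.2918]), np.float64(0.08202973713968419))
top_f (array([ 0.5798,  0.1712, -0.2727]), np.float64(0.2501188194290299))
```

Request:
{"api": "jog_arm", "payload": {"commands": [[8,0,0,0,0,0],[8,0,0,0,0,0],[6,0,0,0,0,0],[4,0,0,0,0,0],[2,0,0,0,0,0],[0,0,0,0,0,0]]}}

```text
clock: 8.3
position: [0.5822, 0.173, 0.1931]
tool_rot: [-0.035, 1.569, 2.818]
force: [-0.1, 1.8, -3.3]
grip_width: 0.023
```

```bash
python3 - <<'E'
from look import *
np.set_printoptions(precision=4,suppress=True)
s,R=st();print(s["clock"],s["position"],np.arctan2(R[1,1],R[0,1])+np.pi/2,s["force"],s["moment"],s["grip_width"])
print(go([.582,.1725,.19],-.29-np.pi/2))
look("g",{"scene":(270,140,100,75,8)})
E
```

```text
8.3 [0.5822 0.173  0.1931] -0.2888836529227081 [-0.0733  1.7551 -3.2736] [ 0.1379 -0.1968 -0.0347] 0.023006944285898154
(array([3.0773, 0.4995, 0.0237]), array([0.0011, 0.002 , 0.0001]))
```

View pics/scene_g.png

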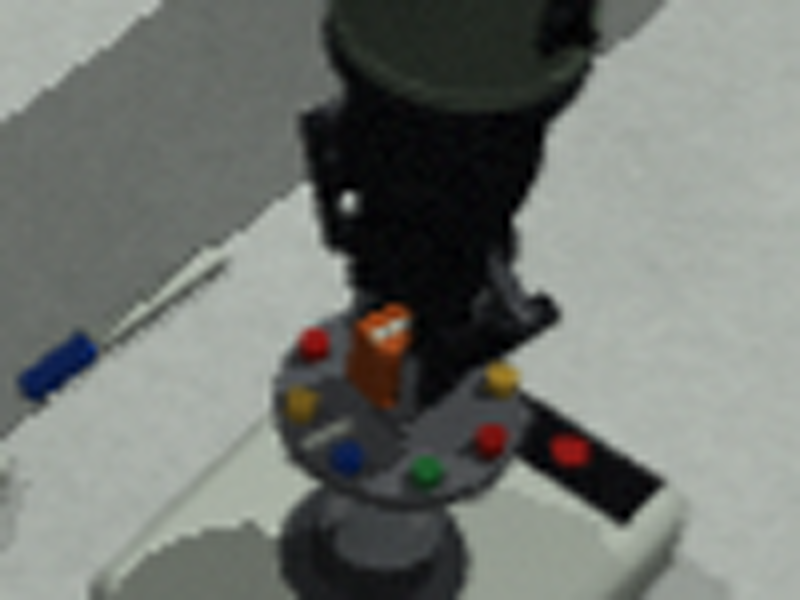

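Request:
{"api": "jog_arm", "payload": {"commands": [[3,0,0,0,0,0],[3,0,0,0,0,0],[3,0,0,0,0,0],[2,0,0,0,0,0],[0,0,0,0,0,0]]}}

```text
clock: 8.85
position: [0.5822, 0.173, 0.1817]
tool_rot: [-0.213, 1.569, 2.64]
force: [0.2, 1.3, -3.2]
grip_width: 0.0227
```

```bash
python3 - <<'E'
from look import *
np.set_printoptions(precision=4,suppress=True)
s,R=st();print(s["clock"],s["position"],np.arctan2(R[1,1],R[0,1])+np.pi/2,s["force"],s["moment"],s["grip_width"])
print(go([.582,.1725,.19],-.29-np.pi/2))
E
```

```text
8.85 [0.5822 0.173  0.1817] -0.2889152130323127 [ 0.1833  1.2886 -3.1786] [ 0.3328 -0.2316 -0.022 ] 0.022744015908783884
(array([-8.2906,  0.519 ,  0.1066]), array([0.0011, 0.0015, 0.0003]))
```

Request:
{"api": "jog_arm", "payload": {"commands": [[3,0,0,0,0,0],[3,0,0,0,0,0],[3,0,0,0,0,0],[3,0,0,0,0,0],[0,0,0,0,0,0]]}}

```text
clock: 9.35
position: [0.5824, 0.173, 0.1688]
tool_rot: [-0.405, 1.57, 2.447]
force: [0.4, 0.9, 1.6]
grip_width: 0.0228
```

```bash
python3 - <<'E'
from look import *
np.set_printoptions(precision=4,suppress=True)
s,R=st();print(s["clock"],s["position"],np.arctan2(R[1,1],R[0,1])+np.pi/2,s["force"],s["moment"],s["grip_width"])
print(go([.582,.1725,.19],-.29-np.pi/2))
E
```

```text
9.35 [0.5824 0.173  0.1688] -0.28893908263686896 [0.3857 0.8605 1.5922] [ 0.1935 -0.0373 -0.0532] 0.022841438438557418
(array([-21.1854,   0.5669,   0.2851]), array([0.0011, 0.0011, 0.0005]))
```

Request:
{"api": "jog_arm", "payload": {"commands": [[3,0,0,0,0,0],[3,0,0,0,0,0],[2,0,0,0,0,0],[2,0,0,0,0,0],[0,0,0,0,0,0]]}}

```text
clock: 9.85
position: [0.5825, 0.1729, 0.1591]
tool_rot: [-0.966, 1.57, 1.886]
force: [-1.4, 0.7, 4.7]
grip_width: 0.0227
```

```bash
python3 - <<'E'
from look import *
np.set_printoptions(precision=4,suppress=True)
s,R=st();print(s["clock"],s["position"],np.arctan2(R[1,1],R[0,1])+np.pi/2,s["force"],s["moment"],s["grip_width"])
print(go([.582,.1725,.19],-.29-np.pi/2))
E
```

```text
9.85 [0.5825 0.1729 0.1591] -0.28920659243489855 [-1.4136  0.7089  4.6555] [0.1184 0.4941 0.0088] 0.022709474411479948
(array([-30.9338,   0.5277,   0.413 ]), array([0.0008, 0.0006, 0.0009]))
```

Request:
{"api": "jog_arm", "payload": {"commands": [[1,0,0,0,0,0],[0,0,0,0,0,0]]}}

```text
clock: 10.05
position: [0.5826, 0.173, 0.1592]
tool_rot: [-1.376, 1.57, 1.476]
force: [-1.6, -0.1, 4.8]
grip_width: 0.0229
```

Request:
{"api": "jog_arm", "payload": {"commands": [[1,0,0,0,0,0],[0,0,0,0,0,0]]}}

```text
clock: 10.25
position: [0.5825, 0.1729, 0.1591]
tool_rot: [-1.585, 1.569, 1.267]
force: [-2.5, 0.3, 4.5]
grip_width: 0.0232
```

Request:
{"api": "jog_arm", "payload": {"commands": [[2,0,0,0,0,0],[3,0,0,0,0,0],[3,0,0,0,0,0]]}}

```text
clock: 10.55
position: [0.5827, 0.1729, 0.1587]
tool_rot: [-2.164, 1.567, 0.688]
force: [-21.2, -4.9, 57.7]
grip_width: 0.0231
```

```bash
python3 - <<'E'
from look import *
np.set_printoptions(precision=4,suppress=True)
s,R=st();print(s["clock"],s["position"],np.arctan2(R[1,1],R[0,1])+np.pi/2,s["force"],s["moment"],s["grip_width"])
print(go([.582,.1725,.19],-.29-np.pi/2))
look("h",{"scene":(270,140,100,75,8)})
s,R=st();print(s["clock"],s["position"],s["force"])
E
```

```text
10.55 [0.5827 0.1729 0.1587] -0.2902185952177092 [-21.2211  -4.913   57.6889] [-1.4845  5.0717  0.0904] 0.02309198770722646
(array([-31.2733,   0.5237,   0.4602]), array([-0.0002, -0.0021,  0.0031]))
10.6 [0.5826 0.173  0.1587] [-20.2341  -6.3341  55.7052]
```

View pics/scene_h.png

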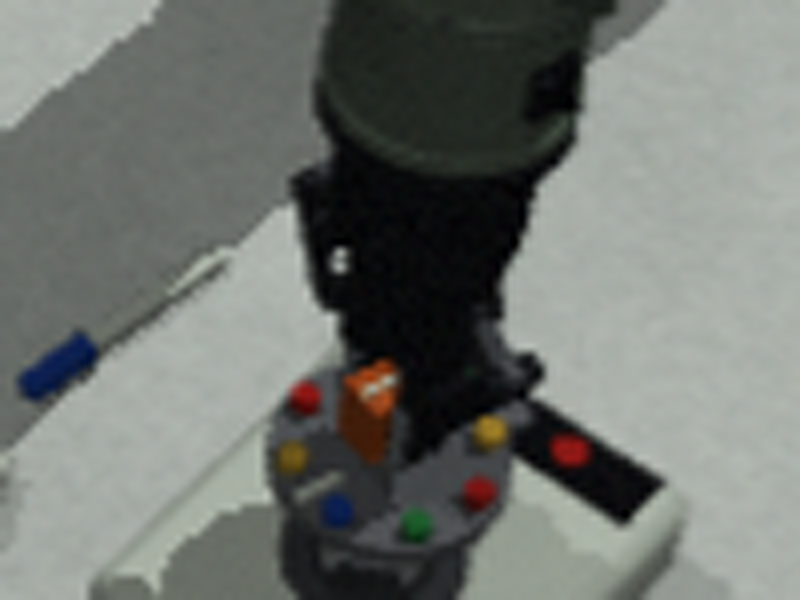

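Request:
{"api": "jog_arm", "payload": {"commands": [[0,0,0,0,0.002,-0.003],[1,0,0,0,0,0]]}}

```text
clock: 10.8
position: [0.5822, 0.1727, 0.1594]
tool_rot: [-2.185, 1.563, 0.666]
force: [-2.4, 0.5, 7.7]
grip_width: 0.0233
```

```bash
python3 - <<'E'
from look import *
np.set_printoptions(precision=4,suppress=True)
s,R=st();print(s["clock"],s["position"],R[:,0],s["force"],s["moment"],s["grip_width"])
look("i",{"scene":(270,140,100,75,8)})
s,R=st();print(s["clock"],s["position"],s["force"])
E
```

```text
10.8 [0.5822 0.1727 0.1594] [ 0.0061  0.0048 -1.    ] [-2.4065  0.5425  7.6995] [0.0459 0.6989 0.0534] 0.02333151130371996
10.85 [0.5822 0.1728 0.1592] [-2.0311 -0.2206  7.6695]
```

View pics/scene_i.png

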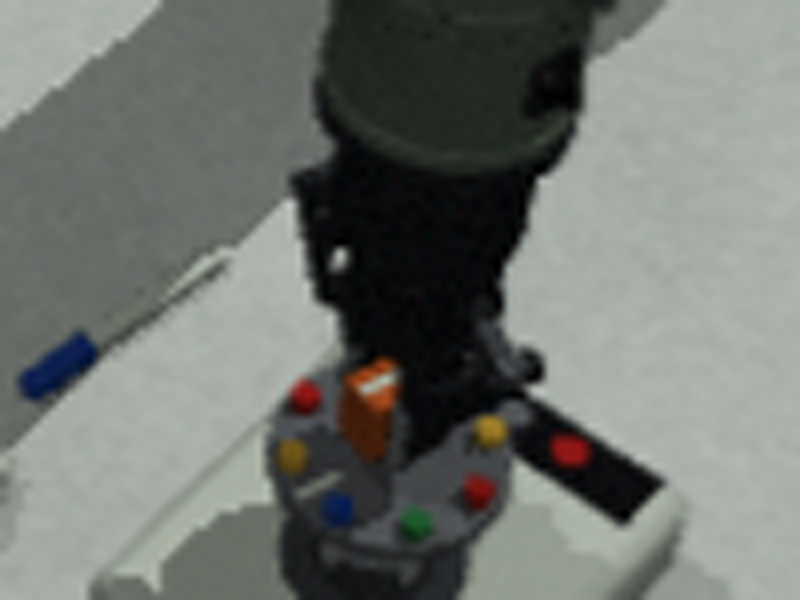

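Request:
{"api": "jog_arm", "payload": {"commands": [[1.5,0,0,0,0,0],[1.5,0,0,0,0,0]]}}

```text
clock: 11.05
position: [0.5824, 0.1728, 0.1588]
tool_rot: [-2.222, 1.562, 0.629]
force: [-13.2, -2.3, 36.5]
grip_width: 0.023
```

```bash
python3 - <<'E'
from look import *
np.set_printoptions(precision=4,suppress=True)
look("j",{"scene":(270,140,100,75,8)})
look("k",{"scene":(270,140,100,75,8),"top":(130,165,100,75,8)})
s,R=st();print(s["clock"],s["position"],R[:,0],s["force"],s["moment"],s["grip_width"])
E
```

```text
11.2 [0.5823 0.1728 0.1588] [ 0.0071  0.0052 -1.    ] [-10.4829  -1.7135  29.9063] [-0.7838  2.7502 -0.0763] 0.022932197015921002
```

View pics/scene_k.png

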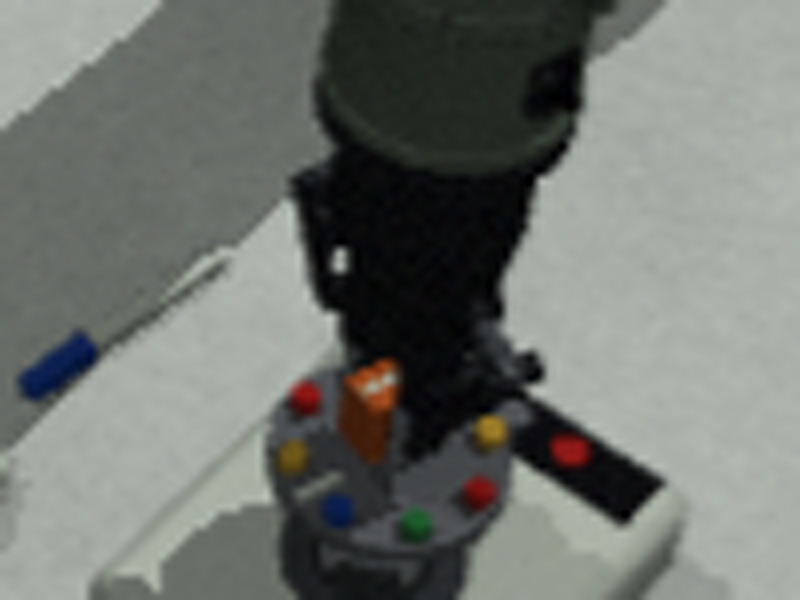

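```bash
python3 - <<'E'
from h import *
from scipy.optimize import least_squares
np.set_printoptions(precision=4,suppress=True)
ks=np.array([0,1,2,3,6,7])
def f(pts,z0,fixed):
    uv=cr(pts,270,140)
    def m(p):
        a=p[2]+np.pi/8+ks*np.pi/4
        xy=fixed if fixed is not None else p[:2]
        z=p[3] if fixed is not None else z0
        return np.c_[xy[0]+.0408*np.cos(a),xy[1]+.0408*np.sin(a),np.full(6,z)]
    r=least_squares(lambda p:(proj("scene",m(p))-uv).ravel(),[.57,.17,-.3,z0]);return r.x,np.sqrt((r.fun**2).mean())
h=[(338,510),(416,524),(480,491),(490,430),(306,397),(293,457)]
print(f(h,.137,None));print(f(h,.137,(.5843,.1773)))
E
```

```text
(array([ 0.5842,  0.1777, -0.2815,  0.137 ]), np.float64(0.07985856744204023))
(array([ 0.57  ,  3.571 , -0.2779,  0.1369]), np.float64(0.10901682171583903))
```

```bash
python3 - <<'E'
from workcell import bot,observe
print(bot.job_done()); s=observe();print(s["clock"],s["position"],s["force"],s["grip_width"])
E
```

```text
the job is handed in; nothing more can be done
None
the job is handed in; nothing more can be done
```

I lifted the rotor out of its stand by the orange grip, turned it about 0.55 rad to match the notch, and pushed it into the hub. The job was handed in at about 11.2 s with the rotor still gripped and pressed down. No verdict was reported.

- **Insertion:** There was no upward force when the key passed rim height, so it went straight into the notch. The spring was felt where it should be, about 5 N with the disc 10 mm above the rim.
- **Pressed home:** The tool stopped at z = 0.1588 m (home predicted about 0.159 m) with about 30 N of upward force on it. The grip was closed at 23 mm. A fit to the tube caps in the scene picture put them at 0.1369 m, against 0.137 m when fully home.
- **Alignment:** The rotor lies within about 1 mm of the hub's axis, and the tool is tilted less than 0.01 rad.
- **Bystanders:** I saw no contact with anything else, but I did not re-measure every bystander at the end.

Two things were not ideal:
- **Cameras:** The two cameras disagreed by 5–9 mm on absolute positions. I used the rotor-to-hub distance instead, on which they agreed to about 2 mm.
- **Pushing force:** One push briefly reached about 60 N at the wrist, below the 120 N limit, and I eased it off before handing in.

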